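# Check an offcut under the height gauge

## Task

Check that the taller of the two long timber offcuts lying nearest the robot clears the height gauge: stand it on the bench on the robot's side of the gauge, still on its narrow edge, lengthways in line with the opening and with its nose not yet under the bar, then push it along the bench under the bar without jamming it, until the bar stands over the middle of its length. Leave it there straight through the gauge, standing on the bench, and leave the flat offcut where it lies.

Things in the scene. Friction and masses are not known exactly. Their poses are not given: they have to be found in the camera images.
- tall_block_center (a point): Centre (half-way up, 32 mm over the bench) of the tall timber offcut: a plain loose solid softwood block 150 mm long (its y axis), 38 mm wide (x), 64 mm high (z), about 0.2 kg, standing on a narrow long edge. It lies near the robot, left or right of the middle, its length pointing roughly away from the robot. Grip it across its 38 mm width. Its ends are alike.
- flat_block_center (a point): Centre of the flat timber offcut, same wood, 190 mm long (its y axis), 45 mm wide (x), only 19 mm high (z), lying flat and loose on the other side of the middle. To be left alone.
- gauge: Height gauge fixed to the bench: two square grey posts (24 mm along x) on steel foot plates carry a level bridge bar. Origin on the bench, midway between the posts, under the bar; x points through the opening away from the robot's side, y runs along the bar, z up. Opening 100 mm wide, 76 mm high. Foot plates, outside the opening, reach x = 20 mm before and behind, y = 110 mm either side.
- bar_mid (a point): Middle of the gauge's aluminium bridge bar at its underside, 76 mm above the gauge's origin. The bar is 22 mm wide along the passage, 148 mm long and 16 mm thick: its top is at 92 mm, bolt heads on its ends reach 98 mm. Nothing lies in the opening or within 110 mm behind the bar.

How it is judged:
By the outcome, as a careful person would: the job done as asked, in the order asked, and still so for the second after the job is handed in, with the robot touching nothing.
It also fails if it takes over 40 s, if anything falls off the work surface, if the arm or the gripper's body presses on something with over 40 N, if the wrist force passes 120 N, or if a joint passes its speed limit or range.

## Robot

A 6-joint arm with a two-finger parallel gripper is mounted at the origin on a cart in front of the work surface, level with it; the furniture and walls round the work are solid. World frame = base frame: x ahead of the robot, y to its left, z up, the work surface at z = 0. Lengths are in m, angles in degrees, forces in N, time in s.
With the tool pointing down it reaches from about 0.25 to 0.725 m from the base axis. Payload 9.7 kg.
Tool frame: the origin (TCP) lies at the very end of the fingers, on their centre line; the grasp point (between the pads) lies 19 mm behind it; z points along the fingers, y is the line along which they close (so a half turn about z gives the same grasp; the last joint's range is limited). The gripper opens to 85 mm and grips with 20 to 120 N. Pads are 22 mm wide; open, the fingers measure 114 mm over their backs; the gripper's body (76 mm by 85 mm) begins 54 mm behind the grasp point. The pads swing forward as they close: fully open they stand 13 mm farther back than shut.
Start: joints at [65.26, 4.979, 10.078, 95.1, 0, 90], TCP at [0.23, 0.5, 0.231] pointing down, gripper open.
Joint ranges: [-179.16, 179.16], [-48.56, 103.87], [-65.8, 70.77], [-126.05, 130.52], [-82.76, 87.17], [-180, 180]. Speed limits (degrees/s): [127.2, 127.2, 147.25, 180, 180, 180].

## Interface

Orientations are given as [roll, pitch, yaw] about the fixed x, y, z axes, in that order (R = Rz(yaw) Ry(pitch) Rx(roll)).
In Python, from workcell import bot gives the robot as it stands.
- The arm moves only by the tool arm_command, never from a script. Its argument "series" is a list of rows, each a list of 4 numbers: the shift along the tool's x, y, z in m, then the turn about the tool's z in rad. A call has exactly 5 rows; each row is the pose to reach, as a shift and turn from the pose commanded when the call began, along the tool's axes at that moment; what a row does not reach only later rows make up. A row lasts 1/10 s, in which the tool goes at most 50 mm and 8.59 degrees, less where a joint would pass 70% of its speed; a pose out of reach is approached as far as the arm can. A call with a gripper value outside its range is refused whole. "hand" is the finger opening in m, from 0 to 0.0854, set as the call begins (left out, the last holds). The fingers move at their own pace and stop on an object; "grip_force" is the grip in N (left out, the last holds). Time passes only in rows, so rows that repeat a pose let the fingers close, or fill a call up. It gives the time, the measured TCP pose, the force, the opening and the grip force at its end, in the units of the state.
- bot.get_obs(): the state, without advancing time (a new reading comes with each control period).
- bot.camera(name): name is "scene" or "top" or "wrist"; returns a dict with "color" (420x560x3 uint8, blue, green, red), "camera_matrix" (3x3 intrinsics, pixels), "xyz" and "orientation" of the camera in the world; the wrist camera has in their place "T_tool_cam" (4x4, takes a point from camera to tool coordinates, whose origin is the TCP and whose axes are the flange's). Camera axes: x right, y up, looking along -z (the intrinsics and any distortion apply to the point x, -y, -z); pixel columns grow to the right and rows downward; lengths in m; the calibration is good to about 2 mm. The wrist camera is an equidistant fisheye: a pixel r from the principal point sees the ray r / f radians off the axis. A picture is of the moment at which its call begins: read the wrist's pose just before it. There is no depth.
- bot.job_done(): hands the job in; it is judged then, once.
Trained networks look in the newest picture that a camera, given by its name, has taken for a name from the list of things; names that differ only in an ending like _2 or _b are one class to them, and where a whole thing is asked for, a point or a joint stands for the part that bears it (a point fixed in the world has none). Each returns a list of dicts, best first, with "confidence" (0 to 1); they miss things now and then, are a little off and sometimes report something else, mostly with a low value. They report only what shows in the picture. A call takes as long as a camera call.
- bot.find_in(camera, target): "location" ([column, row] in pixels, amid what is visible of it).
- bot.mark_of(camera, target): "location" ([column, row] in pixels: a listed point, or the origin of a listed thing).
The state is a dict: "time": time; "q": joint angles; "qd": joint speeds; "joint_efforts": joint torques, N m; "ee_pos": TCP position; "tcp_rot": TCP orientation; "wrist_force": force on the tool from outside, world axes, zero at the start; "torque": the same for the moment, N m; "opening": finger opening in m; "grasp_force": force on a finger pad.
Only numpy, scipy, OpenCV 4.12 (cv2) and the standard library are available. Lean on these libraries where they do the work, as an engineer would, in place of code of your own. Each camera call takes 0.05 s, during which the arm holds its last target. There are 200 camera calls.

## Working session

There is one attempt and no reset: what is moved stays moved. The work goes in short steps, Python scripts to look and compute and a tool call to move; the robot and the scene stay as the last step left them, time stands still between calls to the robot, and variables do not carry over. Pictures are saved under pics/ and viewed, at most 10 in all, crops included, and the job is handed in when it is done.

Besides the shell and the picture viewer there is one more tool, called as name(argument=value, ...) on one line, values as JSON. arm_command: Moves the arm, as the interface text tells. Its arguments: {"type":"object","properties":{"series":{"type":"array"},"hand":{"type":"number"},"grip_force":{"type":"number"}},"required":["series"]}

```bash
mkdir -p pics
cat > h.py <<'E'
import numpy as np, cv2
from scipy.spatial.transform import Rotation as R
from workcell import bot
def shot(n,save=None):
    c=bot.camera(n)
    if save: cv2.imwrite('pics/'+save+'.png',c['color'])
    return c
def rot(c):
    o=np.array(c['orientation'],float)
    return o if o.shape==(3,3) else R.from_euler('xyz',o,degrees=True).as_matrix()
def onplane(c,uv,z):
    K=np.array(c['camera_matrix']); u,v=uv
    d=np.array([(u-K[0,2])/K[0,0],-(v-K[1,2])/K[1,1],-1.])
    d=rot(c)@d; p=np.array(c['xyz']); return p+d*(z-p[2])/d[2]
def proj(c,P):
    K=np.array(c['camera_matrix']); q=rot(c).T@(np.array(P)-c['xyz'])
    return K[0,0]*q[0]/-q[2]+K[0,2], K[1,1]*-q[1]/-q[2]+K[1,2]
E
python3 - <<'E'
from h import *
o=bot.get_obs();print(o['ee_pos'],o['tcp_rot'],o['opening'])
for n in('top','scene'):
    c=shot(n,n+'1');print(n,c['xyz'],c['orientation'],c['camera_matrix'],[k for k in c])
    for t,z in(('tall_block_center',.032),('flat_block_center',.0095),('gauge',0),('bar_mid',.076)):
        for f in('mark_of','find_in'):
            for d in getattr(bot,f)(n,t)[:2]:print(t,f,d,onplane(c,d['location'],z).round(4))
E
```

```text
[0.23007116 0.49929574 0.23059246] [-1.79922118e+02 -9.24506760e-04  1.55259127e+02] 0.08562799013609358
top [ 0.52641658 -0.00329978  0.91229966] [  5.53251484  -0.16200559 -88.87291466] [[442.53121347   0.         279.94534665]
 [  0.         442.53121347 208.7067277 ]
 [  0.           0.           1.        ]] ['color', 'camera_matrix', 'xyz', 'orientation']
tall_block_center mark_of {'location': [274.3, 178.9], 'confidence': 0.3} [0.6717 0.0084 0.032 ]
tall_block_center find_in {'location': [183.4, 251.9], 'confidence': 0.76} [0.5221 0.1852 0.032 ]
flat_block_center mark_of {'location': [382.5, 263.8], 'confidence': 0.79} [ 0.5059 -0.2141  0.0095]
flat_block_center find_in {'location': [381.7, 262.0], 'confidence': 0.69} [ 0.5095 -0.2125  0.0095]
flat_block_center find_in {'location': [179.3, 253.1], 'confidence': 0.45} [0.5194 0.1982 0.0095]
gauge mark_of {'location': [271.9, 177.7], 'confidence': 0.96} [0.6794 0.0139 0.    ]
gauge find_in {'location': [272.9, 173.5], 'confidence': 0.75} [0.6883 0.012  0.    ]
bar_mid mark_of {'location': [271.7, 172.2], 'confidence': 0.68} [0.6
[... 339 characters left out ...]
trix', 'xyz', 'orientation']
tall_block_center mark_of {'location': [189.4, 209.5], 'confidence': 0.84} [0.5151 0.1916 0.032 ]
tall_block_center find_in {'location': [186.5, 210.9], 'confidence': 0.77} [0.5068 0.1932 0.032 ]
tall_block_center find_in {'location': [295.7, 186.9], 'confidence': 0.72} [0.7469 0.0386 0.032 ]
flat_block_center mark_of {'location': [331.0, 283.5], 'confidence': 0.62} [ 0.5097 -0.2101  0.0095]
flat_block_center find_in {'location': [331.3, 289.4], 'confidence': 0.94} [ 0.4951 -0.2195  0.0095]
bar_mid mark_of {'location': [288.1, 188.5], 'confidence': 0.96} [0.6721 0.0102 0.076 ]
bar_mid find_in {'location': [290.1, 187.6], 'confidence': 0.73} [0.6781 0.0086 0.076 ]
```

```bash
python3 -c "
import cv2
a=cv2.imread('pics/top1.png')[120:330,130:430];cv2.imwrite('pics/t.png',cv2.resize(a,None,fx=2.6,fy=2.6,interpolation=cv2.INTER_CUBIC))"
```

```text
(no output)
```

View pics/t.png

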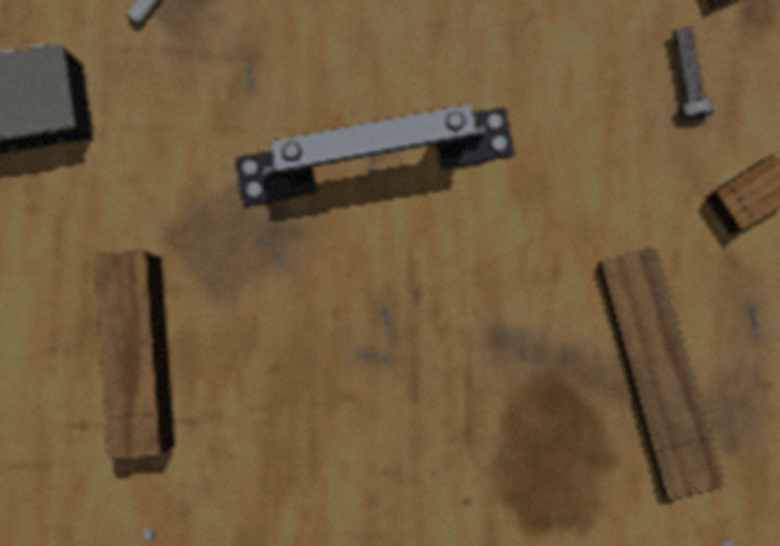

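View pics/scene1.png

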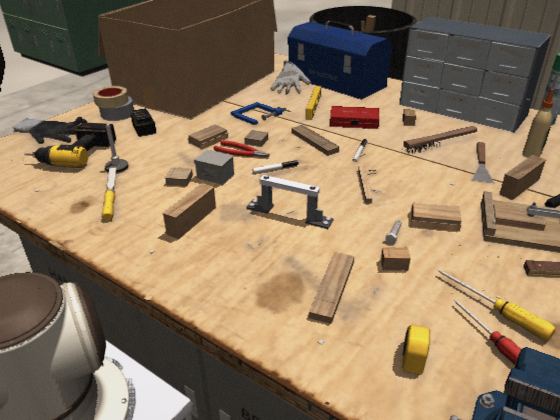

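The top view shows the tall block on the left (top-face crop corners (97,253), (148,252), (160,456), (107,458)), the flat one on the right, and the gauge slightly turned, with its bolts at (291,150) and (456,120).

Run:
```python
from h import *
c=shot('top')
f=lambda u,v,z:onplane(c,(130+(u+.5)/2.6-.5,120+(v+.5)/2.6-.5),z)
print('bolts',l:=f(291,150,.096),r:=f(456,120,.096),(l+r)/2,np.degrees(np.arctan2(-(l-r)[0],(l-r)[1])))
P=np.array([f(*a,.092) for a in((272,143),(472,106),(474,135),(275,168))]);print('bar',P.mean(0));d=P[0]+P[3]-P[1]-P[2];print(np.degrees(np.arctan2(-d[0],d[1])))
P=np.array([f(*a,.005) for a in((236,158),(506,108),(513,156),(243,206))]);print('feet',P.mean(0));d=P[0]+P[3]-P[1]-P[2];print(np.degrees(np.arctan2(-d[0],d[1])),np.linalg.norm(d)/2)
P=np.array([f(*a,.064) for a in((97,253),(148,252),(160,456),(107,458))]);print('tall',P.round(4),P.mean(0));d=P[0]+P[1]-P[2]-P[3];print(np.degrees(np.arctan2(d[1],d[0])),np.linalg.norm(d)/2)
o=bot.get_obs();print(o['ee_pos'],R.from_euler('xyz',o['tcp_rot'],degrees=True).as_matrix().round(3))
```

```text
bolts [0.66278536 0.06859654 0.096     ] [ 0.68700975 -0.04948211  0.096     ] [0.67489755 0.00955722 0.096     ] 11.593634937346648
bar [0.67344625 0.009719   0.092     ]
11.233421376494116
feet [0.67377888 0.00965906 0.005     ]
11.76007361887171 0.21894743349026566
tall [[0.5883 0.2125 0.064 ]
 [0.5898 0.1749 0.064 ]
 [0.4414 0.1603 0.064 ]
 [0.4392 0.1987 0.064 ]] [0.51465998 0.18659048 0.064     ]
5.47667835436518 0.14942334162552376
[0.23017543 0.49950122 0.23127947] [[-0.908  0.419 -0.   ]
 [ 0.419  0.908 -0.   ]
 [ 0.    -0.    -1.   ]]
```

arm_command(series=[[-0.04,-0.016,0.007,-0.1],[-0.08,-0.033,0.014,-0.2],[-0.12,-0.05,0.02,-0.3],[-0.16,-0.066,0.03,-0.4],[-0.2,-0.083,0.035,-0.528]], hand=0.085, grip_force=30)

```text
time: 1.45
ee_pos: [0.3779, 0.339, 0.1957]
tcp_rot: [-180.0, -0.0, -174.2]
wrist_force: [0.6, 0.4, 0.6]
opening: 0.0847
grasp_force: 0.0
```

```bash
cat >> h.py <<'E'
def delta(p,yaw):
    o=bot.get_obs();M=R.from_euler('xyz',o['tcp_rot'],degrees=True).as_matrix()
    t=R.from_euler('xyz',[180,0,yaw],degrees=True).as_matrix()
    print('t',o['time'],'at',o['ee_pos'].round(4),o['tcp_rot'].round(2),'q',np.round(o['q'],1),'F',np.round(o['wrist_force'],1),'open',round(o['opening'],4))
    print('shift',(M.T@(np.array(p)-o['ee_pos'])).round(4),'turn',R.from_matrix(M.T@t).as_rotvec().round(4))
E
python3 -c "
from h import *
delta([.5147,.1866,.11],185.5)"
```

```text
t 1.45 at [0.3779 0.339  0.1957] [-1.7999e+02 -1.0000e-02 -1.7422e+02] q [41.9 -1.4 -0.4 91.  -0.  36.1] F [0.6 0.4 0.6] open 0.0847
shift [-0.1208 -0.1654  0.0857] turn [-0.0001 -0.0002  0.0048]
```

arm_command(series=[[-0.025,-0.035,0.018,0.005],[-0.05,-0.07,0.036,0.005],[-0.078,-0.107,0.056,0.005],[-0.104,-0.142,0.074,0.005],[-0.121,-0.165,0.086,0.005]])

```text
time: 1.95
ee_pos: [0.5145, 0.1854, 0.1089]
tcp_rot: [-180.0, -0.0, -174.9]
wrist_force: [-0.4, 0.6, -0.5]
opening: 0.0847
grasp_force: 0.0
```

```bash
python3 -c "
from h import *
delta([.5147,.1866,.025],185.5)
c=shot('wrist','w1');print(c['T_tool_cam'],c['camera_matrix'],bot.mark_of('wrist','tall_block_center'))
shot('scene','s2')"
```

```text
t 1.95 at [0.5145 0.1854 0.1089] [-1.7997e+02 -5.0000e-02 -1.7487e+02] q [19.8  3.9 -4.6 81.6 -0.  14.7] F [-0.4  0.6 -0.5] open 0.0847
shift [-0.0004  0.0013  0.0839] turn [-0.0006 -0.0008 -0.0064]
[[-1.08918620e-04  9.50894371e-01  3.09515564e-01  8.00724901e-02]
 [ 9.99999953e-01  1.92608885e-04 -2.39833142e-04  7.40110364e-04]
 [-2.87671432e-04  3.09515523e-01 -9.50894347e-01 -1.42441720e-01]
 [ 0.00000000e+00  0.00000000e+00  0.00000000e+00  1.00000000e+00]] [[325.1922621    0.         280.689082  ]
 [  0.         325.1922621  207.25563708]
 [  0.           0.           1.        ]] []
```

View pics/w1.png

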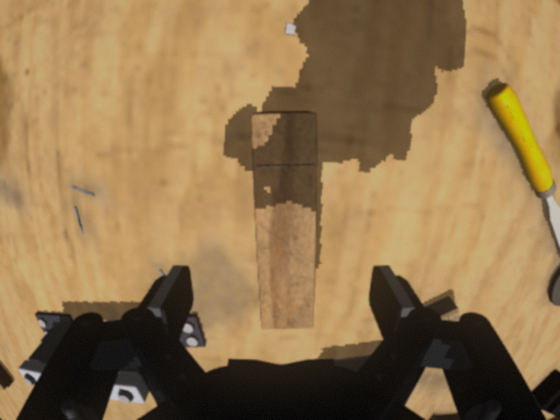

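The wrist view shows the block between the open fingers, with its top corners at about (252,112), (317,112), (313,327) and (262,328). I'll turn those into a position and check the fit.

```bash
cat >> h.py <<'E'
def wplane(c,o,uv,z):
    K=np.array(c['camera_matrix']);T=np.array(c['T_tool_cam']);a=np.array([uv[0]-K[0,2],uv[1]-K[1,2]]);r=np.hypot(*a);th=r/K[0,0]
    d=np.array([a[0]/r*np.sin(th),-a[1]/r*np.sin(th),-np.cos(th)])
    M=R.from_euler('xyz',o['tcp_rot'],degrees=True).as_matrix()
    d=M@T[:3,:3]@d;p=M@T[:3,3]+o['ee_pos'];return p+d*(z-p[2])/d[2]
E
python3 -c "
from h import *
o=bot.get_obs();c=shot('wrist')
P=np.array([wplane(c,o,a,.064) for a in((252,112),(317,112),(313,327),(262,328))])
d=P[2]+P[3]-P[0]-P[1];print(P.round(4),P.mean(0),np.degrees(np.arctan2(d[1],d[0])),np.linalg.norm(d)/2)"
```

```text
[[0.4391 0.164  0.064 ]
 [0.4357 0.201  0.064 ]
 [0.5839 0.2169 0.064 ]
 [0.5879 0.18   0.064 ]] [0.51164042 0.19048897 0.064     ] 6.11918972882897 0.14934097928145385
```

arm_command(series=[[0.001,0.003,0.025,-0.012],[0.001,0.003,0.05,-0.012],[0.001,0.003,0.07,-0.012],[0.001,0.003,0.084,-0.012],[0.001,0.003,0.084,-0.012]])

```text
time: 2.65
ee_pos: [0.5108, 0.1912, 0.025]
tcp_rot: [-180.0, -0.1, -174.0]
wrist_force: [0.5, -0.3, 0.5]
opening: 0.0851
grasp_force: 0.0
```

arm_command(series=[[0,0,0,0],[0,0,0,0],[0,0,0,0],[0,0,0,0],[0,0,0,0]], hand=0.03, grip_force=40)

```text
time: 3.15
ee_pos: [0.5128, 0.1908, 0.0275]
tcp_rot: [180.0, 0.1, -174.1]
wrist_force: [0.6, -2.2, 6.4]
opening: 0.0375
grasp_force: 41.6
```

arm_command(series=[[0,0,0,0],[0,0,0,0],[0,0,0,0],[0,0,0,0],[0,0,0,0]])

```text
time: 3.65
ee_pos: [0.5128, 0.1908, 0.0275]
tcp_rot: [180.0, 0.1, -174.1]
wrist_force: [-0.4, -0.0, 6.0]
opening: 0.0375
grasp_force: 41.6
```

arm_command(series=[[0,0,-0.015,0],[0,0,-0.03,0],[0.003,-0.03,-0.03,-0.02],[0.005,-0.07,-0.03,-0.04],[0.007,-0.11,-0.03,-0.06]])

```text
time: 4.15
ee_pos: [0.5168, 0.0798, 0.0578]
tcp_rot: [180.0, 0.1, -170.5]
wrist_force: [0.5, -0.6, -1.1]
opening: 0.0377
grasp_force: 41.1
```

```bash
python3 -c "
from h import *
delta([.522,-.021,.055],191.5)"
```

```text
t 4.15 at [0.5168 0.0798 0.0578] [ 1.8000e+02  8.0000e-02 -1.7052e+02] q [  8.8   1.4 -12.8  75.6   0.   -0.7] F [ 0.5 -0.6 -1.1] open 0.0377
shift [ 0.0114 -0.1003  0.0027] turn [ 0.      0.0014 -0.0353]
```

arm_command(series=[[0.003,-0.03,0,-0.012],[0.006,-0.06,0,-0.024],[0.009,-0.085,0,-0.035],[0.0115,-0.1,0,-0.035],[0.0115,-0.1,0,-0.035]])

```text
time: 4.65
ee_pos: [0.5216, -0.0213, 0.0571]
tcp_rot: [-180.0, 0.0, -168.8]
wrist_force: [0.5, 0.5, -2.3]
opening: 0.0376
grasp_force: 41.2
```

Run:
```python
from h import *
delta([.522,-.021,.0275],191.5)
o=bot.get_obs();c=shot('wrist','w2');print(bot.mark_of('wrist','bar_mid'),bot.mark_of('wrist','gauge'))
c=shot('top');a=c['color'][120:300,190:400];cv2.imwrite('pics/t2.png',cv2.resize(a,None,fx=3,fy=3,interpolation=cv2.INTER_CUBIC))
```

```text
t 4.65 at [ 0.5216 -0.0213  0.0571] [-1.7998e+02  4.0000e-02 -1.6878e+02] q [ -2.3   1.4 -13.   75.6  -0.  -13.6] F [ 0.5  0.5 -2.3] open 0.0376
shift [-0.0004  0.0002  0.0296] turn [-0.0003  0.0006 -0.005 ]
[{'location': [30.2, 160.4], 'confidence': 0.28}] []
```

View pics/w2.png

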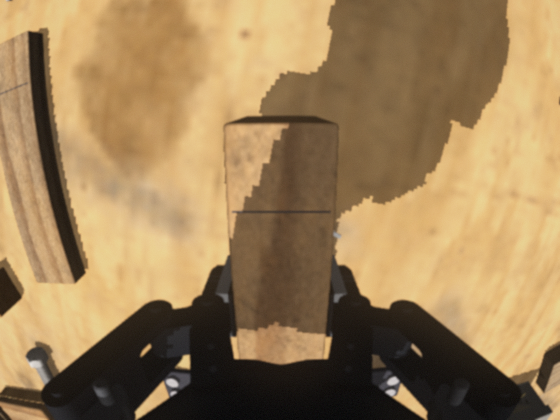

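The block is held squarely. The two front foot bolts at (172,383) and (392,382) sit symmetrically either side of it. I'll use those bolts to check yaw and offset.

Run:
```python
from h import *
o=bot.get_obs();c=shot('wrist')
l=wplane(c,o,(392,382),.008);r=wplane(c,o,(172,383),.008);d=l-r;print(l,r,np.degrees(np.arctan2(-d[0],d[1])))
M=R.from_euler('xyz',o['tcp_rot'],degrees=True).as_matrix()
print([(M.T@(x-o['ee_pos'])).round(4) for x in(l,r)])
P=np.array([wplane(c,o,a,.094) for a in((225,124),(338,125))]);print([(M.T@(x-o['ee_pos'])).round(4) for x in P])
```

```text
[0.646266   0.10923168 0.008     ] [ 0.68624124 -0.08481186  0.008     ] 11.640745915202874
[array([-0.1477,  0.1011,  0.0486]), array([-0.1486, -0.097 ,  0.0485])]
[array([ 0.0741, -0.0171, -0.0375]), array([ 0.0738,  0.0193, -0.0375])]
```

View pics/t2.png

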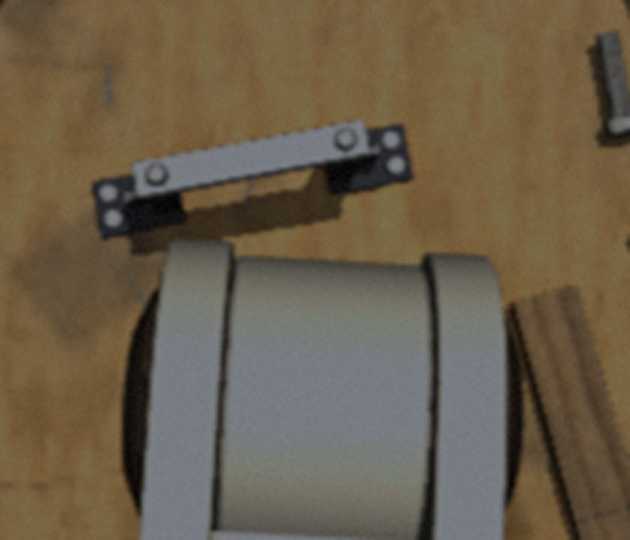

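arm_command(series=[[0,0.001,0.01,-0.007],[0,0.001,0.02,-0.007],[0,0.001,0.026,-0.007],[0,0.001,0.03,-0.007],[0,0.001,0.03,-0.007]])

```text
time: 5.4
ee_pos: [0.5205, -0.0187, 0.0274]
tcp_rot: [180.0, -0.0, -168.2]
wrist_force: [-9.0, 0.7, 13.7]
opening: 0.0374
grasp_force: 43.2
```

arm_command(series=[[0,0,0,0],[0,0,0,0],[0,0,0,0],[0,0,0,0],[0,0,0,0]], hand=0.06)

```text
time: 5.9
ee_pos: [0.5212, -0.019, 0.0261]
tcp_rot: [180.0, -0.0, -168.2]
wrist_force: [0.1, 0.9, -0.6]
opening: 0.0601
grasp_force: 0.0
```

arm_command(series=[[0.015,0,-0.003,0],[0.03,0,-0.006,0],[0.045,0,-0.006,0],[0.06,0,-0.006,0],[0.06,0,-0.006,0]])

```text
time: 6.4
ee_pos: [0.4613, -0.0314, 0.0323]
tcp_rot: [180.0, -0.0, -168.3]
wrist_force: [1.0, 0.4, -0.4]
opening: 0.0605
grasp_force: 0.0
```

arm_command(series=[[0,0,0,0],[0,0,0,0],[0,0,0,0],[0,0,0,0],[0,0,0,0]], hand=0.03, grip_force=25)

```text
time: 6.9
ee_pos: [0.4631, -0.0311, 0.0325]
tcp_rot: [-180.0, 0.1, -168.2]
wrist_force: [2.3, 0.2, 2.2]
opening: 0.0374
grasp_force: 25.7
```

Run:
```python
from h import *
u=np.array([np.cos(np.radians(11.6)),np.sin(np.radians(11.6))]);g=np.array([.674,.0105])
e=g-.06*u; delta([*e,.032],191.6)
c=shot('wrist','w3')
```

```text
t 6.9 at [ 0.4631 -0.0311  0.0325] [-1.7999e+02  6.0000e-02 -1.6823e+02] q [ -3.8  -5.9 -22.8  73.1   0.  -15.6] F [2.3 0.2 2.2] open 0.0374
shift [-0.1549 -0.0021  0.0007] turn [-0.0002  0.001   0.0029]
```

View pics/w3.png

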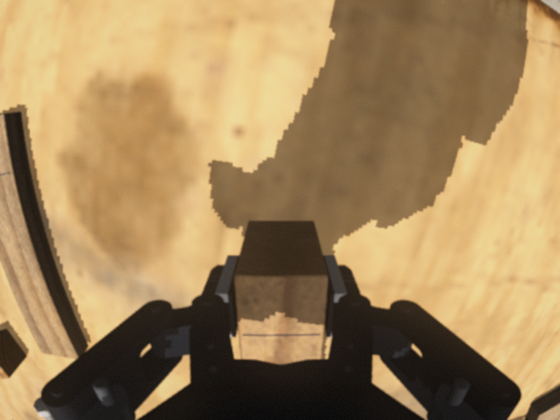

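The gripper holds the block near its rear end, with the rear top edge at row 275 (columns 232–328). Sliding it forward now.

arm_command(series=[[-0.01,0,0,0.002],[-0.02,0,0,0.003],[-0.03,0,0,0.003],[-0.04,0,0,0.003],[-0.05,0,0,0.003]])

```text
time: 7.45
ee_pos: [0.5109, -0.0212, 0.0325]
tcp_rot: [-180.0, -0.1, -168.4]
wrist_force: [-7.7, -1.1, 10.4]
opening: 0.0375
grasp_force: 26.5
```

arm_command(series=[[-0.01,0,0,0],[-0.02,0,0,0],[-0.03,0,0,0],[-0.04,0,0,0],[-0.05,0,0,0]])

```text
time: 7.95
ee_pos: [0.5599, -0.0111, 0.0325]
tcp_rot: [-180.0, -0.1, -168.4]
wrist_force: [-7.1, -0.8, 10.0]
opening: 0.0375
grasp_force: 26.5
```

Run:
```python
from h import *
u=np.array([np.cos(np.radians(11.6)),np.sin(np.radians(11.6))]);g=np.array([.674,.0105])
e=g-.06*u; delta([*e,.032],191.6)
o=bot.get_obs();c=shot('wrist');M=R.from_euler('xyz',o['tcp_rot'],degrees=True).as_matrix()
print([(M.T@(wplane(c,o,a,.064)-o['ee_pos'])).round(4) for a in((232,275),(328,275))])
shot('scene','s3');shot('top','t3')
```

```text
t 7.95 at [ 0.5599 -0.0111  0.0325] [-1.7999e+02 -1.1000e-01 -1.6843e+02] q [ -1.1   7.3  -9.4  73.4  -0.  -12.7] F [-7.1 -0.8 10. ] open 0.0375
shift [-0.0561 -0.0017  0.0004] turn [-0.0002 -0.0019 -0.0005]
[array([ 0.0158, -0.0184, -0.0314]), array([ 0.0158,  0.0195, -0.0315])]
```

View pics/s3.png

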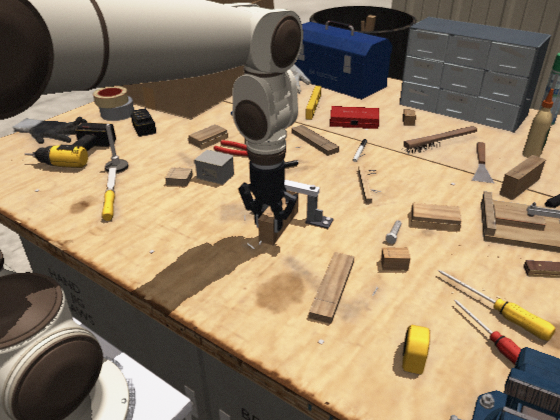

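The block's nose is entering the gauge and it runs straight. About 55 mm remain.

arm_command(series=[[-0.012,0,0,0],[-0.024,0,0,0],[-0.036,0,0,0],[-0.046,0,0,0],[-0.054,0,0,0]])

```text
time: 8.6
ee_pos: [0.6128, -0.0003, 0.0326]
tcp_rot: [-180.0, -0.1, -168.4]
wrist_force: [-7.8, -1.1, 10.1]
opening: 0.0377
grasp_force: 26.6
```

arm_command(series=[[0,0,0,0],[0,0,0,0],[0,0,0,0],[0,0,0,0],[0,0,0,0]], hand=0.06)

```text
time: 9.1
ee_pos: [0.613, -0.0002, 0.0322]
tcp_rot: [180.0, -0.0, -168.4]
wrist_force: [-0.1, 0.6, -0.8]
opening: 0.0603
grasp_force: 0.0
```

arm_command(series=[[0.02,0,0,0],[0.05,0,0,0],[0.08,0,-0.01,0],[0.11,0,-0.03,0],[0.14,0,-0.05,0]])

```text
time: 9.6
ee_pos: [0.4745, -0.0284, 0.0825]
tcp_rot: [180.0, -0.0, -168.4]
wrist_force: [-0.5, -0.3, -0.1]
opening: 0.0599
grasp_force: 0.0
```

Run:
```python
from h import *
delta([.4,-.05,.1],191.6)
c=shot('top');a=c['color'][100:300,180:400];cv2.imwrite('pics/t4.png',cv2.resize(a,None,fx=3,fy=3,interpolation=cv2.INTER_CUBIC))
shot('wrist','w4')
```

```text
t 9.6 at [ 0.4745 -0.0284  0.0825] [ 1.7999e+02 -4.0000e-02 -1.6841e+02] q [ -3.4  -5.5 -16.8  78.7   0.  -15. ] F [-0.5 -0.3 -0.1] open 0.0599
shift [ 0.0774 -0.0062 -0.0174] turn [ 0.0002 -0.0007 -0.0002]
```

View pics/t4.png

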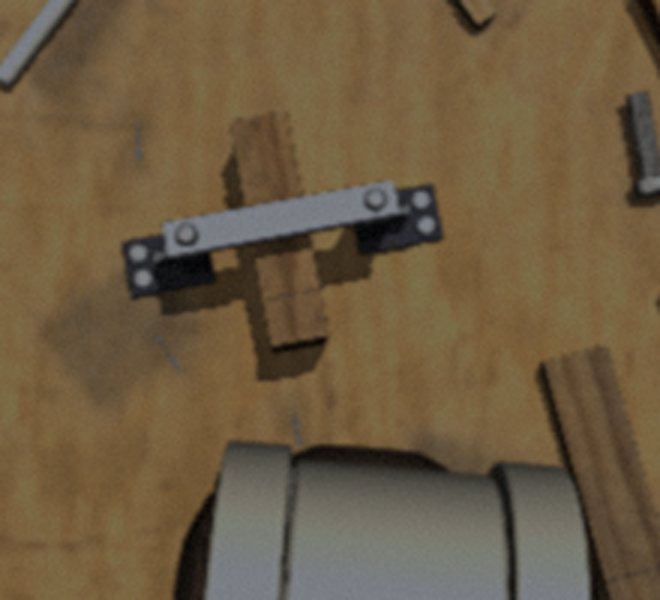

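The block stands in the gauge, straight and about central. Its top corners are at (232,121), (288,111), (327,338) and (273,350). I'll compute what's left to correct.

Run:
```python
from h import *
c=shot('top')
f=lambda u,v,z:onplane(c,(180+(u+.5)/3-.5,100+(v+.5)/3-.5),z)
P=np.array([f(*a,.064) for a in((232,121),(288,111),(327,338),(273,350))]);m=P.mean(0);d=P[0]+P[1]-P[2]-P[3]
print(m,np.degrees(np.arctan2(d[1],d[0])),np.linalg.norm(d)/2)
b=(f(186,234,.096)+f(376,199,.096))/2;F=np.array([f(*a,.005) for a in((124,241),(435,186),(442,240),(132,298))]).mean(0)
a=np.radians(11.6);A=np.array([[np.cos(a),np.sin(a)],[-np.sin(a),np.cos(a)]])
for g in(b,F):print(g,A@(m-g)[:2])
```

```text
[0.67204032 0.01074023 0.064     ] 11.048327900054208 0.15141511968947224
[0.67448507 0.00957184 0.096     ] [-0.00215988  0.00163612]
[0.67377834 0.00893346 0.005     ] [-0.00133922  0.00211935]
```

```bash
python3 -c "
from h import *
print(bot.job_done())"
```

```text
the job is handed in; nothing more can be done
None
```

The tall offcut went under the bar without jamming and stands straight through the gauge, with the bar within about 2 mm of the middle of its length; I never touched the flat offcut, and the job was handed in at about 10 s.

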